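# Pin the model jig's carriage at its index hole

### The arm

A 6-joint arm with a two-finger parallel gripper is mounted at the origin on the work surface. World frame = base frame: x ahead of the robot, y to its left, z up, the work surface at z = 0. Lengths are in m, angles in rad, forces in N, time in s.
With the tool pointing down it reaches from about 0.375 to 0.825 m from the base axis. Payload 5.5 kg.
Tool frame: the origin (TCP) lies at the very end of the fingers, on their centre line; the grasp point (between the pads) lies 19 mm behind it; z points along the fingers, y is the line along which they close (so a half turn about z gives the same grasp; the last joint's range is limited). The gripper opens to 85 mm and grips with 20 to 120 N. Pads are 22 mm wide; open, the fingers measure 114 mm over their backs; the gripper's body (76 mm by 85 mm) begins 54 mm behind the grasp point. The pads swing forward as they close: fully open they stand 13 mm farther back than shut.
Start: joints at [-1.346, 0.314, -0.047, 1.21, 0, 1.571], TCP at [0.134, -0.585, 0.231] pointing down, gripper open.
Joint ranges: [-2.67, 2.67], [-0.69, 1.73], [-1.03, 1.25], [-2.08, 2.16], [-1.42, 1.45], [-3.14, 3.14]. Speed limits (rad/s): [2.39, 2.39, 3.01, 3.14, 3.14, 3.14].

### API

Orientations are given as a 3x3 rotation matrix whose columns are the frame's x, y, z axes.
In Python, from workcell import r gives the robot as it stands. The module is installed in compiled form; this text tells all that it offers.
- The arm moves only by the tool drive_tool, never from a script. Its argument "rows" is a list of rows, each a list of 2 entries, a list of its own where there are three numbers: the shift along the tool's x, y, z in cm, then the turn about the tool's z in rad. A call has 1 to 12 rows; each row shifts and turns the commanded pose from where the row before left it, along the tool's axes as they then stand; what a row does not reach is not made up. A row lasts 1/8 s, in which the tool goes at most 62.5 mm and 10.7 degrees, less where a joint would pass 70% of its speed; a pose out of reach is approached as far as the arm can. A call with a gripper value outside its range is refused whole. "claw" is the finger opening in cm, from 0 to 8.54, set as the call begins (left out, the last holds). The fingers move at their own pace and stop on an object; "squeeze" is the grip in N (left out, the last holds). Time passes only in rows, so rows that do not move let the fingers close. It gives the time, the measured TCP pose, the force, the opening and the grip force at its end, in the units of the state.
- r.get_state(): the state, without advancing time (a new reading comes with each control period).
- r.read_camera(name): name is "scene" or "top" or "wrist"; returns a dict with "color" (420x560x3 uint8, red, green, blue), "range_z" (420x560 float32, m along the optical axis (not along the pixel's ray), 0 where there is no reading), "intrinsics" (3x3 intrinsics, pixels), "world_from_camera" (4x4, takes a point from camera to world coordinates); the wrist camera has in their place "mount" (4x4, takes a point from camera to tool coordinates, whose origin is the TCP and whose axes are the flange's). Camera axes: x right, y down, z forward; pixel columns grow to the right and rows downward; lengths in m; the calibration is good to about 2 mm. A picture is of the moment at which its call begins: read the wrist's pose just before it.
- r.sign_off(): hands the job in; it is judged then, once.
The state is a dict: "t": time; "q": joint angles; "dq": joint speeds; "joint_efforts": joint torques, N m; "tool_pos": TCP position; "ee_rot": TCP orientation; "contact_force": force on the tool from outside, world axes, zero at the start; "ft_torque": the same for the moment, N m; "opening": finger opening in m; "grip_force": force on a finger pad.
Only numpy, scipy, OpenCV 4.12 (cv2) and the standard library are available. Lean on these libraries where they do the work, as an engineer would, in place of code of your own. Each camera call takes 0.05 s, during which the arm holds its last target. There are 200 camera calls.

### The job

Lock the blue sliding carriage of the model-aircraft jig with the yellow quick-release pin: take the pin from its wooden block with its red thumb button held in, put it into the carriage's hole and, bearing down only gently, slide the carriage along with it until the pin drops into the index hole hidden in the bar underneath. Push it fully home, then let go so that the button springs back out and the pin locks. Do not force the pin, and leave the other things on the bench where they are.

Things in the scene. Friction and masses are not known exactly. Their poses are not given: they have to be found in the camera images.
- pin: Quick-release ball-lock pin, 0.13 kg, hanging upright in one of the block's two holes (either one). Origin: centre of the underside of its round dark collar (28 mm across, z 0 to 6 mm); z up its axis. Below: steel shank, 12 mm diameter, to z -36 mm, then a cone to a 6 mm flat at z -42 mm. Above: yellow grip block 22 (x) by 30 (y) mm, z 6 to 44 mm.
- pin_tip (a point): Centre of the pin's flat tip, 42 mm below the pin's origin; axes as the pin's.
- button (a point): Outer face of the red round thumb button when out, 17 mm across, on the yellow grip block's +y side: 20 mm in +y and 26 mm up from the pin's origin, standing 5 mm out of the block's face. Gripping the block across its two y faces squeezes the button in, level with the face, and keeps it in.
- balls (a point): Centre between the pin's two brass locking balls, on the axis, 32.5 mm below the pin's origin. At rest the balls stick out of the shank along its +x and -x to 8.5 mm from the axis, z -30 to -35 mm, too wide for the 13.5 mm holes; with the thumb button in they are drawn inside the shank.
- thumb (a joint): Travel of the red thumb button: 0 out (balls out, locked), 0.005 m fully in (balls drawn in). Spring: 3 N to start, 8 N fully in.
- block: Wooden block, 60 (x) by 150 (y) by 55 mm high, fixed; origin at the centre of its underside. Two upright through holes of 20 mm diameter at y -40 and +40 mm, one with the pin, the other with the plain dowel. The pin hangs with its collar on the block's top, z 55 mm, and loosely in its hole.
- jig: Fixed jig, aluminium base 160 (x) by 290 (y) mm. Origin on the bench, below the carriage's hole as it is at carriage travel 0; +y is the way the carriage slides. The pin must never be pressed on the jig or its carriage with more than 60 N.
- bar (a point): Point on the top face of the steel index bar hidden under the carriage: 32 mm up and 55 mm in +y from the jig's origin. The bar is 42 mm wide, 10.5 mm thick, free below for 15 mm. Its one through hole, 13.5 mm, lies on this face on the line along the jig's y, somewhere within 18 mm either way of this point; just where can be neither seen nor read and must be felt for with the pin.
- carriage (a joint): Travel of the carriage along the jig's +y: 0 to 0.09 m. It slides against about 1.5 N of friction, plus damping of 6 N per m/s, and stays where it is left. 0.6 kg. It starts at 8 to 30 mm.
- bore (a point): Mouth of the upright hole in the blue carriage plate: its centre at the plate's top, 50 mm above the bench; axes as the jig's. 13.5 mm diameter, plate 14 mm thick, then a 4 mm gap to the index bar. Fully home the pin's origin is here: collar flat on the plate, balls out below the bar. On the carriage a model fuselage lies along y, 58 to 120 mm in +x from here, up to 113 mm above the bench.
- dowel: Bystander in the block's other hole: plain steel dowel with a round black knob 24 mm across, 28 mm high over the block. Origin: centre of its collar's underside.
- cowl: Bystander: dark engine cowling ring, 66 mm across, 42 mm high. Origin at its underside.
- engine: Bystander: silver radial engine, about 54 mm across, 32 mm high. Origin at its underside.
- tub: Bystander: olive cockpit tub, 45 by 85 mm, 45 mm high. Origin at its underside.
- half: Bystander: olive and grey fuselage half lying flat, 36 by 260 mm, 16 mm high. Origin at its underside.
- jar1: Bystander: paint jar, 34 mm across, 45 mm high. Origin at its underside.
- jar2: Bystander: paint jar, 34 mm across, 45 mm high. Origin at its underside.
- brush: Bystander: paint brush 170 mm long, lying flat.

How it is judged:
On the way, in this order (a step that is already met when the one before it is completed fails the run):
1. the pin is lifted clear of the block with its button held in (value of joint thumb above 0.0035 m and z of pin_tip in the frame of block above 0.057 m), for 0.1 s.
2. the pin stands in the carriage's hole, not yet in the index hole, with its button held in (value of joint thumb above 0.0035 m and horizontal distance between pin_tip and bore below 0.004 m and z of pin_tip in the frame of bore between -0.024 and -0.006 m), for 0.1 s.
At the end, for the whole second after the job is handed in: The pin stands in the carriage's hole and the index hole below it, its collar on the carriage within 3 mm and upright within 0.1 rad, the carriage therefore at the index hole (travel 33 to 77 mm), the thumb button back out to within 1.5 mm (balls out below the bar), the pin released and at rest (z of pin in the frame of bore between -0.003 and 0.003 m and horizontal distance between pin and bore below 0.003 m and angle between the z axis of pin and the z axis of jig, either way round below 0.1 rad and value of joint thumb below 0.0015 m and value of joint carriage between 0.033 and 0.077 m and contact force between the fingers and pin below 0.1 N and linear speed of pin below 0.02 m/s); the robot touches nothing.
It fails at once if the pin is pressed on the jig or its carriage with more than 60 N (contact force between pin and jig above 60 N).
It fails at once if a bystander is moved by more than 30 mm (distance of any of dowel, cowl, engine, tub, half, jar1, jar2, brush from where it was at the start of the episode above 0.03 m).
It also fails if it takes over 72 s, if anything falls off the work surface, if the arm or the gripper's body presses on something with over 40 N, if the wrist force passes 120 N, or if a joint passes its speed limit or range.

## Working session

There is one attempt and no reset: what is moved stays moved. The work goes in short steps, Python scripts to look and compute and a tool call to move; the robot and the scene stay as the last step left them, time stands still between calls to the robot, and variables do not carry over. Pictures are saved under pics/ and viewed, at most 10 in all, crops included, and the job is handed in when it is done.

Besides the shell and the picture viewer there is one more tool, called as name(argument=value, ...), one argument or row to a line, values as JSON. drive_tool: Moves the arm, as the interface text tells. Its arguments: {"type":"object","properties":{"rows":{"type":"array","items":{"type":"array"}},"claw":{"type":"number"},"squeeze":{"type":"number"}},"required":["rows"]}

```bash
mkdir -p pics; cat > h.py <<'E'
import numpy as np, cv2
from workcell import r
def save(name,cam):
    c=r.read_camera(cam); cv2.imwrite(f'pics/{name}.png',c['color'][:,:,::-1]); np.savez(f'pics/{name}.npz',**c); return c
def pts(c,T=None):
    T=c['world_from_camera'] if T is None else T
    K=c['intrinsics'];z=c['range_z'];v,u=np.mgrid[:z.shape[0],:z.shape[1]]
    P=np.stack([(u-K[0,2])/K[0,0]*z,(v-K[1,2])/K[1,1]*z,z],-1)
    return P@T[:3,:3].T+T[:3,3]
def ray(c,u,v,h,T=None):
    T=c['world_from_camera'] if T is None else T
    K=c['intrinsics'];d=T[:3,:3]@np.array([(u-K[0,2])/K[0,0],(v-K[1,2])/K[1,1],1]);o=T[:3,3]
    return o+d*(h-o[2])/d[2]
def wristT(c,s):
    T=np.eye(4);T[:3,:3]=s['ee_rot'];T[:3,3]=s['tool_pos'];return T@c['mount']
E
python3 - <<'E'
from h import *
a=save('top','top');b=save('scene','scene')
cv2.imwrite('pics/both.png',cv2.resize(np.vstack([a['color'],b['color']])[:,:,::-1],None,fx=.7,fy=.7))
print(a['world_from_camera'],a['intrinsics'],r.get_state())
E
```

```text
[[ 1.49407740e-02 -9.95255011e-01  9.61469535e-02  4.00116073e-01]
 [-9.99887782e-01 -1.49767724e-02  3.47276967e-04 -5.28225396e-02]
 [ 1.09434189e-03 -9.61413527e-02 -9.95367089e-01  1.80914243e+00]
 [ 0.00000000e+00  0.00000000e+00  0.00000000e+00  1.00000000e+00]] [[513.43774699   0.         272.08089019]
 [  0.         513.43774699 208.33831512]
 [  0.           0.           1.        ]] {'t': 0.1, 'q': array([-1.34600824e+00,  3.14176796e-01, -4.79623384e-02,  1.21019961e+00,
       -1.46996596e-05,  1.57082474e+00]), 'dq': array([-0.00134862, -0.00044524,  0.0032122 , -0.00204585, -0.00133595,
       -0.00049681]), 'joint_efforts': array([ 9.35188036e-04, -5.40767241e+01,  3.40540946e+01,  1.11518838e-02,
        2.37982968e-04, -8.00044297e-07]), 'tool_pos': array([ 0.13362085, -0.58440611,  0.23051524]), 'ee_rot': array([[ 9.74847693e-01,  2.22871817e-01, -3.58134156e-04],
       [ 2.22872104e-01, -9.74846539e-01,  1.50033493e-03],
       [-1.47434720e-05, -1.54241616e-03, -9.99998810e-01]]), 'contact_force': array([ 0.13132485, -0.51170472, -0.38365805]), 'ft_torque': array([-0.00045577,  0.00493989, -0.01223992]), 'grip_force': 0.0, 'opening': 0.0853489965452138}
```

View pics/top.png

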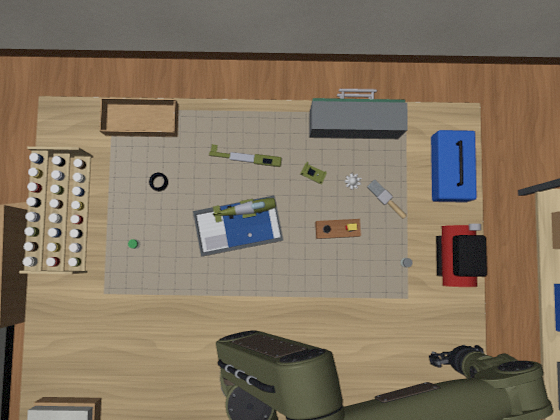

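View pics/scene.png

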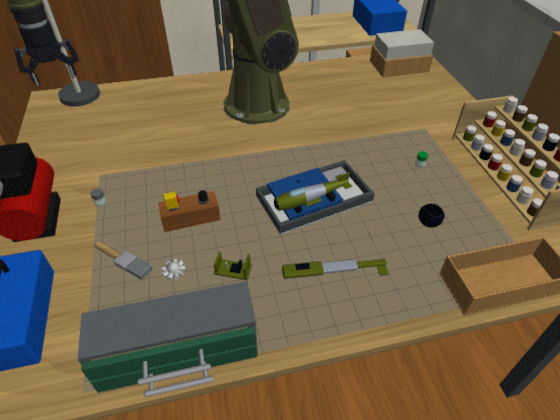

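The top view shows the block at about (338,229) with the pin's yellow grip at (352,227) and the dowel at (327,229). The jig is at about (238,226), its bore near (250,236) and the fuselage on its far side (+x).

```bash
python3 - <<'E'
from h import *
c=dict(np.load('pics/top.npz'))
hsv=cv2.cvtColor(c['color'],cv2.COLOR_RGB2HSV)
print(c['color'][227,352],c['color'][240,235], c['color'][236,250])
for n,lo,hi,h,box in [('pin',(20,180,120),(35,255,255),.095,(300,210,380,245)),('block',(3,120,40),(18,255,200),.055,(300,210,380,245)),('carr',(100,120,40),(125,255,255),.05,(185,190,290,260))]:
    m=cv2.inRange(hsv,lo,hi);k=np.zeros_like(m);x0,y0,x1,y1=box;k[y0:y1,x0:x1]=1;m*=k
    v,u=np.nonzero(m);print(n,len(u))
    (cx,cy),wh,an=cv2.minAreaRect(np.c_[u,v].astype(np.float32))
    B=cv2.boxPoints(((cx,cy),wh,an));print(np.round(ray(c,cx,cy,h),4),wh,an,np.round([ray(c,*p,h)[:2] for p in B],3).tolist())
print('bore',ray(c,250,236,.05))
cv2.imwrite('pics/topcrop.png',cv2.resize(c['color'][180:265,185:385,::-1],None,fx=4,fy=4,interpolation=cv2.INTER_CUBIC))
E
```

```text
[196 178  90] [ 48  81 132] [143 146 158]
pin 0
[1.2816 0.9078 0.095 ] (0.0, 0.0) 0.0 [[1.282, 0.908], [1.282, 0.908], [1.282, 0.908], [1.282, 0.908]]
block 576
[ 0.5044 -0.2769  0.055 ] (16.978790283203125, 43.495662689208984) 87.1375961303711 [[0.529, -0.201], [0.538, -0.35], [0.48, -0.353], [0.471, -0.204]]
carr 1296
[0.5213 0.0343 0.05  ] (41.395347595214844, 45.47445297241211) 79.11447143554688 [[0.575, 0.126], [0.607, -0.028], [0.468, -0.057], [0.436, 0.096]]
bore [0.47375334 0.02196968 0.05      ]
```

View pics/topcrop.png

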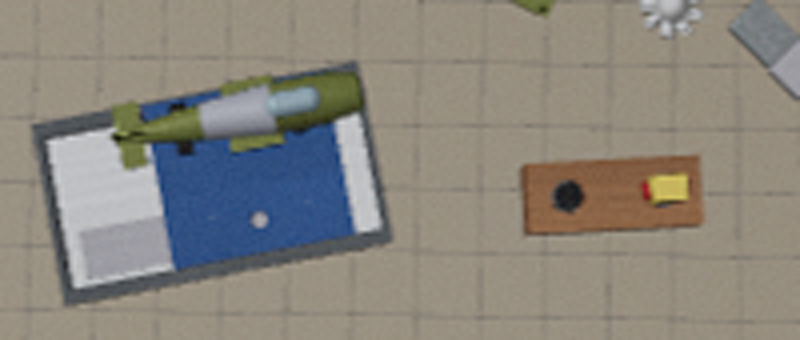

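The crop shows the grip at about (670,188), with the red button on its left side (+y, towards the dowel). The bore is at crop (260,220), and jig +y points left. Next I look at the pin from the wrist camera.

drive_tool(
  rows=[
    [[5.2,-2.3,0.2],0],
    [[5.2,-2.3,0.2],0],
    [[5.2,-2.3,0.2],0],
    [[5.2,-2.3,0.2],0],
    [[5.2,-2.3,0.2],0],
    [[5.2,-2.3,0.2],0],
    [[5.2,-2.3,0.2],0],
    [[5.2,-2.3,0.2],0],
    [[0,0,0],0.11],
    [[0,0,0],0.115],
    [[0,0,0],0],
    [[0,0,0],0],
  ],
  claw=7,
  squeeze=50,
)

```text
t: 1.6
tool_pos: [0.498, -0.3129, 0.2151]
ee_rot: [[1.0, 0.001, -0.0], [0.001, -1.0, 0.0], [-0.0, -0.0, -1.0]]
contact_force: [-0.1, 1.1, -0.4]
opening: 0.0699
grip_force: 0.0
```

```bash
python3 - <<'E'
from h import *
s=r.get_state();c=save('w1','wrist');T=wristT(c,s);np.save('pics/w1T.npy',T)
print(s['t'],s['tool_pos'],s['ee_rot'],c['mount'])
E
```

```text
1.6 [ 0.49801869 -0.3128555   0.21508256] [[ 9.99999007e-01  1.36185010e-03 -3.61697702e-04]
 [ 1.36193784e-03 -9.99999043e-01  2.42465553e-04]
 [-3.61367154e-04 -2.42957922e-04 -9.99999905e-01]] [[ 8.85289279e-04 -9.47447015e-01 -3.19911504e-01  8.12721655e-02]
 [ 9.99999579e-01  7.61368578e-04  5.12430836e-04  3.94427078e-04]
 [-2.41930498e-04 -3.19911823e-01  9.47447290e-01 -1.42976311e-01]
 [ 0.00000000e+00  0.00000000e+00  0.00000000e+00  1.00000000e+00]]
```

View pics/w1.png

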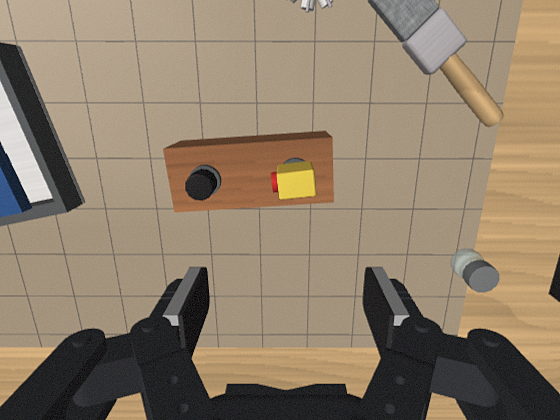

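The wrist view shows the yellow grip's top at about (296,181), the button at (275,182) and the dowel knob at (202,183). The pin is turned a few degrees. I measure the grip's top face now.

```bash
python3 - <<'E'
from h import *
c=dict(np.load('pics/w1.npz'));T=np.load('pics/w1T.npy')
hsv=cv2.cvtColor(c['color'],cv2.COLOR_RGB2HSV)
P=pts(c,T)
m=cv2.inRange(hsv,(20,130,100),(35,255,255));k=np.zeros_like(m);k[150:215,255:330]=1;m*=k
v,u=np.nonzero(m);z=P[v,u,2];print(len(u),np.percentile(z,[5,50,95]))
zt=np.percentile(z,60); s=abs(z-zt)<.003
Q=P[v[s],u[s],:2].astype(np.float32)
R=cv2.minAreaRect(Q*1000);print('depth rect mm',R, Q.mean(0))
R=cv2.minAreaRect(np.c_[u,v][s].astype(np.float32));B=cv2.boxPoints(R)
W=np.array([ray(c,*p,.099,T)[:2] for p in B]);print('ray',W.round(4).tolist(),W.mean(0),[np.degrees(np.arctan2(*(W[i+1]-W[i])[::-1])).round(1) for i in range(3)])
mr=cv2.inRange(hsv,(0,150,80),(8,255,255))|cv2.inRange(hsv,(172,150,80),(180,255,255));v,u=np.nonzero(mr*k);print('red',len(u),ray(c,u.mean(),v.mean(),.081,T))
b=P[(abs(P[...,2]-.055)<.004)];
mb=cv2.inRange(hsv,(3,100,40),(18,255,200));kk=np.zeros_like(mb);kk[120:220,150:345]=1
v,u=np.nonzero(mb*kk);q=P[v,u];q=q[abs(q[:,2]-.055)<.004];print('block',cv2.minAreaRect((q[:,:2]*1000).astype(np.float32)),np.median(q[:,2]))
E
```

```text
1309 [0.07208401 0.09890282 0.10030835]
depth rect mm ((510.40509033203125, -321.51385498046875), (22.508926391601562, 29.628183364868164), 6.265376091003418) [ 0.5111916  -0.32143822]
ray [[0.5204, -0.3056], [0.5238, -0.3347], [0.5019, -0.3377], [0.4984, -0.3079]] [ 0.51111453 -0.3214594 ] [np.float64(-83.4), np.float64(-172.2), np.float64(96.8)]
red 116 [ 0.50783688 -0.30337602  0.081     ]
block ((507.2794189453125, -280.6416931152344), (60.412410736083984, 150.50839233398438), 4.011814594268799) 0.05524133112817825
```

drive_tool(
  rows=[
    [[0,0,0],-0.115],
    [[0.6,0.5,3],0],
    [[0.6,0.5,4],0],
    [[0,0,3],0],
    [[0,0,2],0],
    [[0,0,2],0],
    [[0,0,1.1],0],
    [[0,0,0],0],
  ],
)

```text
t: 2.65
tool_pos: [0.5107, -0.3211, 0.0637]
ee_rot: [[0.993, 0.115, -0.001], [0.115, -0.993, 0.001], [-0.001, -0.001, -1.0]]
contact_force: [-0.0, -0.0, -0.5]
opening: 0.07
grip_force: 0.0
```

drive_tool(
  rows=[
    [[0,0,0],0],
    [[0,0,0],0],
    [[0,0,0],0],
    [[0,0,0],0],
    [[0,0,0],0],
    [[0,0,0],0],
  ],
  claw=2,
  squeeze=50,
)

```text
t: 3.4
tool_pos: [0.5123, -0.3224, 0.0658]
ee_rot: [[0.993, 0.114, 0.002], [0.114, -0.993, -0.002], [0.002, 0.002, -1.0]]
contact_force: [-0.8, -2.3, 6.3]
opening: 0.0293
grip_force: 50.0
```

drive_tool(
  rows=[
    [[0,0,-1],0],
    [[0,0,-2],0],
    [[0,0,-3],0],
    [[0,0,-3],0],
    [[0,0,-2],0],
    [[0,0,-1],0],
    [[0,0,0],0],
  ],
)

```text
t: 4.28
tool_pos: [0.5115, -0.3214, 0.1847]
ee_rot: [[0.993, 0.115, 0.001], [0.115, -0.993, -0.0], [0.001, 0.0, -1.0]]
contact_force: [0.0, -0.6, -2.3]
opening: 0.0298
grip_force: 49.4
```

```bash
python3 - <<'E'
from h import *
s=r.get_state();print(s['t'],s['tool_pos'],s['contact_force'],s['opening'])
c=dict(np.load('pics/top.npz'))
g=c['color'][225:245,240:262].astype(int)
m=(g.min(2)>110);v,u=np.nonzero(m);print(len(u));b=ray(c,u.mean()+240,v.mean()+225,.05);print(b)
R=s['ee_rot'];print('tool delta cm to bore',R.T@(b-s['tool_pos'])*100)
E
```

```text
4.275 [ 0.51152749 -0.32136933  0.18471654] [ 0.01145219 -0.60916997 -2.29063363] 0.029759047240815822
12
[0.47886166 0.02377992 0.05      ]
tool delta cm to bore [  0.70375919 -34.66599729  13.46140579]
```

drive_tool(
  rows=[
    [[-0.7,-3.7,0],0],
    [[-0.7,-5,0],0],
    [[-0.7,-5,0],0],
    [[-0.7,-5,0],0],
    [[-0.7,-5,0],0],
    [[-0.7,-5,0],0],
    [[-0.6,-4,0],0],
    [[0,-2,0],-0.08],
    [[0,0,0],0],
    [[0,0,0],0],
  ],
)

```text
t: 5.52
tool_pos: [0.4236, 0.0174, 0.1838]
ee_rot: [[0.981, 0.193, -0.001], [0.193, -0.981, -0.0], [-0.001, 0.0, -1.0]]
contact_force: [0.4, 0.4, -0.8]
opening: 0.0295
grip_force: 49.9
```

```bash
python3 - <<'E'
from h import *
s=r.get_state();c=save('w2','wrist');T=wristT(c,s);np.save('pics/w2T.npy',T);np.save('pics/w2s.npy',np.r_[s['tool_pos'],s['ee_rot'].ravel()])
print(s['t'],s['tool_pos'],s['ee_rot'],s['contact_force'])
E
```

```text
5.525 [0.42359715 0.01743024 0.18375174] [[ 9.81284844e-01  1.92559416e-01 -9.62343496e-04]
 [ 1.92559061e-01 -9.81285282e-01 -4.50348857e-04]
 [-1.03105242e-03  2.56612549e-04 -9.99999436e-01]] [ 0.35620942  0.41027328 -0.82904779]
```

View pics/w2.png

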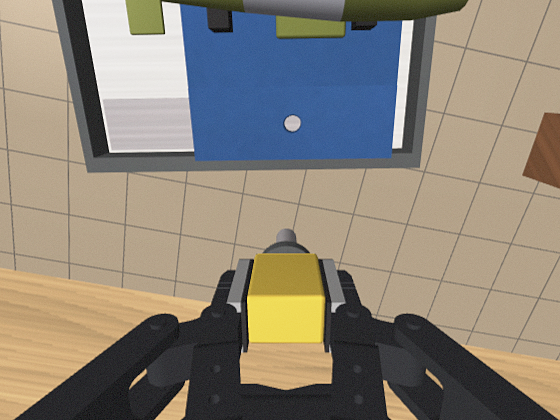

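The wrist view shows the bore at (292,123) and the held pin with its shank tip at about (286,231), its collar below that and its yellow grip at (286,285). I work out both positions.

```bash
python3 - <<'E'
from h import *
c=dict(np.load('pics/w2.npz'));T=np.load('pics/w2T.npy');S=np.load('pics/w2s.npy');p=S[:3];R=S[3:].reshape(3,3)
hsv=cv2.cvtColor(c['color'],cv2.COLOR_RGB2HSV)
blue=cv2.inRange(hsv,(100,100,40),(125,255,255))
k=np.zeros_like(blue);k[105:142,272:312]=255
m=cv2.bitwise_and(cv2.bitwise_not(blue),k)
cn=max(cv2.findContours(m,0,1)[0],key=cv2.contourArea);e=cv2.fitEllipse(cn);print(e)
b=ray(c,*e[0],.05,T);print('bore',b)
v,u=np.nonzero(blue);P=pts(c,T)[v,u];P=P[abs(P[:,2]-.05)<.004];print('plate z',np.median(P[:,2]),len(P))
Lm=[];
# jig direction from bottom edge of blue in rows
cols=range(205,385,5);ed=np.array([ray(c,x,np.nonzero(blue[:,x])[0].max(),.05,T)[:2] for x in cols]);f=np.polyfit(ed[:,1],ed[:,0],1);print('edge dx/dy',f[0],'tool dx/dy',-R[0,1]/-R[1,1] if 0 else R[0,1]/R[1,1])
Pt=(pts(c)if 0 else pts(c,c['mount'])) # tool coords
reg=np.zeros(blue.shape,bool);reg[222:262,265:310]=True
d=c['range_z'];q=Pt[reg&(d>0)&(d<.26)];print('q',len(q))
for z0,z1 in [(.0,.02),(.02,.03),(.03,.04),(.04,.05),(.05,.06)]:
    w=q[(q[:,2]>z0)&(q[:,2]<z1)]
    if len(w):print(z0,len(w),'xmax',w[:,0].max().round(4),'y',w[:,1].min().round(4),w[:,1].max().round(4),'z',w[:,2].max().round(4))
m=cv2.inRange(hsv,(20,130,100),(35,255,255));m[:250]=0
top=(m>0)&(d>0);w=Pt[top];w=w[abs(w[:,2]-np.percentile(w[:,2],5))<.004];print('grip top tool',w.min(0),w.max(0),len(w))
print('delta cm',R.T@(b-p)*100)
E
```

```text
((292.12835693359375, 122.80879974365234), (15.871944427490234, 16.512704849243164), 49.76218032836914)
bore [0.48137163 0.02328575 0.05      ]
plate z 0.049821065032280065 27456
edge dx/dy -0.21332883326465563 tool dx/dy -0.19623183967302024
q 1043
0.0 526 xmax 0.0128 y -0.0099 0.0118 z 0.0116
0.02 12 xmax 0.0048 y -0.0023 0.0032 z 0.03
0.03 131 xmax 0.0046 y -0.0053 0.0057 z 0.04
0.04 79 xmax 0.0047 y -0.0055 0.0059 z 0.0472
grip top tool [-0.01239956 -0.01449394 -0.03542613] [ 0.01042885  0.01501258 -0.03027151] 3911
delta cm [ 5.79586628  0.53447768 13.36934275]
```

drive_tool(
  rows=[
    [[0,0,0],-0.016],
    [[2,0.3,0],0],
    [[2.5,0.31,0],0],
    [[1.4,0,0],0],
    [[0,0,2],0],
    [[0,0,2.4],0],
    [[0,0,1.8],0],
    [[0,0,1.0],0],
    [[0,0,0],0],
    [[0,0,0],0],
  ],
)

```text
t: 6.82
tool_pos: [0.4834, 0.0242, 0.113]
ee_rot: [[0.978, 0.209, 0.001], [0.209, -0.978, 0.0], [0.001, 0.0, -1.0]]
contact_force: [1.0, 0.1, -1.1]
opening: 0.0292
grip_force: 49.9
```

```bash
python3 - <<'E'
from h import *
s=r.get_state();c=save('w3','wrist');T=wristT(c,s)
print(s['t'],s['tool_pos'],s['contact_force'],'tip',s['tool_pos']+s['ee_rot']@[-.0011,.0002,.0525])
cv2.imwrite('pics/w3c.png',cv2.resize(c['color'][150:310,190:390,::-1],None,fx=3,fy=3,interpolation=cv2.INTER_CUBIC))
E
```

```text
6.825 [0.4833806  0.02420245 0.11298218] [ 1.01810376  0.06460961 -1.11694424] tip [0.48239639 0.02377898 0.06048121]
```

View pics/w3c.png

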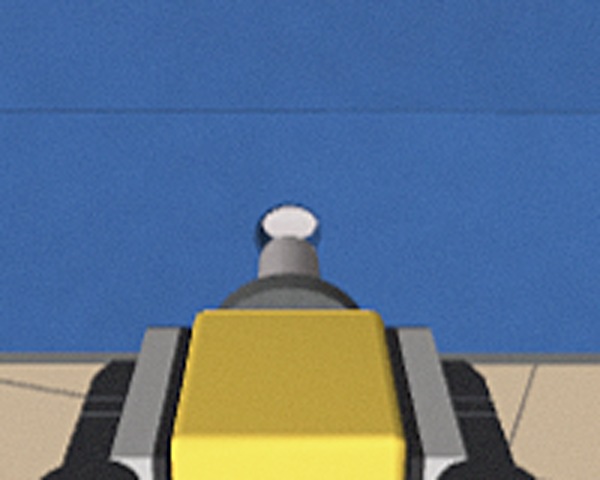

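The hole at crop (289,232) lies directly behind the tip, centred sideways. I go down gently.

drive_tool(
  rows=[
    [[-0.1,0.03,0.4],0],
    [[0,0,0.4],0],
    [[0,0,0.4],0],
    [[0,0,0.3],0],
    [[0,0,0],0],
  ],
)

```text
t: 7.5
tool_pos: [0.4817, 0.0237, 0.097]
ee_rot: [[0.978, 0.209, -0.001], [0.209, -0.978, -0.0], [-0.001, -0.0, -1.0]]
contact_force: [0.5, -0.0, -0.0]
opening: 0.0292
grip_force: 49.9
```

drive_tool(
  rows=[
    [[0,0,0.3],0],
    [[0,0,0.3],0],
    [[0,0,0],0],
    [[0,0,0],0],
  ],
)

```text
t: 8.0
tool_pos: [0.482, 0.0237, 0.0913]
ee_rot: [[0.978, 0.209, 0.0], [0.209, -0.978, 0.0], [0.0, -0.0, -1.0]]
contact_force: [0.2, -0.1, -0.9]
opening: 0.0296
grip_force: 49.9
```

drive_tool(
  rows=[
    [[0,0,0.3],0],
    [[0,0,0.3],0],
    [[0,0,0.15],0],
    [[0,0,0],0],
    [[0,0,0],0],
  ],
)

```text
t: 8.62
tool_pos: [0.4821, 0.0238, 0.0845]
ee_rot: [[0.978, 0.209, 0.001], [0.209, -0.978, 0.0], [0.001, 0.0, -1.0]]
contact_force: [-1.8, -0.4, 7.2]
opening: 0.0294
grip_force: 51.2
```

drive_tool(
  rows=[
    [[0,-0.2,0],0],
    [[0,-0.2,0],0],
    [[0,-0.2,0],0],
    [[0,0,0],0],
  ],
)

```text
t: 9.12
tool_pos: [0.4817, 0.0281, 0.0846]
ee_rot: [[0.978, 0.209, 0.002], [0.209, -0.978, -0.004], [0.001, 0.004, -1.0]]
contact_force: [-0.9, -5.1, 5.2]
opening: 0.0289
grip_force: 50.7
```

drive_tool(
  rows=[
    [[0,-0.2,0],0],
    [[0,-0.2,0],0],
    [[0,-0.2,0],0],
    [[0,0,0],0],
  ],
)

```text
t: 9.62
tool_pos: [0.4804, 0.034, 0.0846]
ee_rot: [[0.978, 0.209, 0.002], [0.209, -0.978, -0.004], [0.001, 0.004, -1.0]]
contact_force: [-0.4, -4.2, 5.0]
opening: 0.0297
grip_force: 50.9
```

drive_tool(
  rows=[
    [[0,-0.2,0],0],
    [[0,-0.2,0],0],
    [[0,0,0],0],
  ],
)

```text
t: 10.0
tool_pos: [0.4796, 0.0379, 0.0845]
ee_rot: [[0.978, 0.209, 0.002], [0.209, -0.978, -0.004], [0.001, 0.004, -1.0]]
contact_force: [0.6, -4.6, 6.1]
opening: 0.0292
grip_force: 50.9
```

drive_tool(
  rows=[
    [[0,-0.2,0],0],
    [[0,-0.2,0],0],
    [[0,0,0],0],
  ],
)

```text
t: 10.38
tool_pos: [0.4788, 0.0418, 0.0846]
ee_rot: [[0.978, 0.209, 0.002], [0.209, -0.978, -0.004], [0.001, 0.004, -1.0]]
contact_force: [0.2, -4.8, 4.6]
opening: 0.0291
grip_force: 50.9
```

drive_tool(
  rows=[
    [[0,-0.2,0],0],
    [[0,-0.2,0],0],
    [[0,0,0],0],
  ],
)

```text
t: 10.75
tool_pos: [0.478, 0.0458, 0.0846]
ee_rot: [[0.978, 0.209, 0.002], [0.209, -0.978, -0.004], [0.001, 0.004, -1.0]]
contact_force: [-0.6, -5.1, 5.4]
opening: 0.0293
grip_force: 50.9
```

drive_tool(
  rows=[
    [[0,-0.2,0],0],
    [[0,-0.2,0],0],
    [[0,0,0],0],
  ],
)

```text
t: 11.12
tool_pos: [0.4771, 0.0497, 0.0845]
ee_rot: [[0.978, 0.209, 0.002], [0.209, -0.978, -0.004], [0.001, 0.004, -1.0]]
contact_force: [0.1, -5.3, 5.6]
opening: 0.0292
grip_force: 50.9
```

drive_tool(
  rows=[
    [[0,-0.2,0],0],
    [[0,-0.2,0],0],
    [[0,0,0],0],
  ],
)

```text
t: 11.5
tool_pos: [0.4763, 0.0536, 0.0846]
ee_rot: [[0.978, 0.209, 0.002], [0.209, -0.978, -0.004], [0.001, 0.004, -1.0]]
contact_force: [-0.0, -4.6, 6.1]
opening: 0.0292
grip_force: 50.9
```

drive_tool(
  rows=[
    [[0,-0.2,0],0],
    [[0,-0.2,0],0],
    [[0,0,0],0],
  ],
)

```text
t: 11.88
tool_pos: [0.4754, 0.0575, 0.0846]
ee_rot: [[0.978, 0.209, 0.002], [0.209, -0.978, -0.004], [0.001, 0.004, -1.0]]
contact_force: [0.4, -4.4, 4.3]
opening: 0.0293
grip_force: 50.9
```

drive_tool(
  rows=[
    [[0,-0.2,0],0],
    [[0,-0.2,0],0],
    [[0,0,0],0],
  ],
)

```text
t: 12.25
tool_pos: [0.4746, 0.0615, 0.0846]
ee_rot: [[0.978, 0.209, 0.002], [0.209, -0.978, -0.003], [0.001, 0.004, -1.0]]
contact_force: [0.6, -4.7, 5.9]
opening: 0.0294
grip_force: 50.9
```

drive_tool(
  rows=[
    [[0,-0.2,0],0],
    [[0,-0.2,0],0],
    [[0,0,0],0],
  ],
)

```text
t: 12.62
tool_pos: [0.4738, 0.0654, 0.0846]
ee_rot: [[0.978, 0.209, 0.002], [0.209, -0.978, -0.003], [0.001, 0.004, -1.0]]
contact_force: [-0.1, -4.7, 5.4]
opening: 0.0295
grip_force: 50.9
```

drive_tool(
  rows=[
    [[0,-0.2,0],0],
    [[0,0,0],0],
  ],
)

```text
t: 12.88
tool_pos: [0.4734, 0.0673, 0.0846]
ee_rot: [[0.978, 0.209, 0.002], [0.209, -0.978, -0.003], [0.001, 0.004, -1.0]]
contact_force: [-0.8, -4.6, 5.8]
opening: 0.0292
grip_force: 50.9
```

drive_tool(
  rows=[
    [[0,-0.2,0],0],
    [[0,-0.2,0],0],
    [[0,0,0],0],
  ],
)

```text
t: 13.25
tool_pos: [0.4725, 0.0713, 0.0846]
ee_rot: [[0.978, 0.209, 0.002], [0.209, -0.978, -0.003], [0.001, 0.004, -1.0]]
contact_force: [-0.1, -5.1, 4.9]
opening: 0.0293
grip_force: 50.9
```

drive_tool(
  rows=[
    [[0,-0.2,0],0],
    [[0,0,0],0],
  ],
)

```text
t: 13.5
tool_pos: [0.4721, 0.0733, 0.0845]
ee_rot: [[0.978, 0.209, 0.002], [0.209, -0.978, -0.003], [0.001, 0.003, -1.0]]
contact_force: [0.8, -3.8, 5.0]
opening: 0.0298
grip_force: 50.8
```

drive_tool(
  rows=[
    [[0,-0.2,0],0],
    [[0,-0.2,0],0],
    [[0,0,0],0],
  ],
)

```text
t: 13.88
tool_pos: [0.4703, 0.0789, 0.0837]
ee_rot: [[0.978, 0.21, 0.0], [0.21, -0.978, 0.001], [0.0, -0.001, -1.0]]
contact_force: [2.0, -0.6, -0.7]
opening: 0.0298
grip_force: 50.0
```

drive_tool(
  rows=[
    [[0,-0.2,0],0],
    [[0,0,0],0],
  ],
)

```text
t: 14.12
tool_pos: [0.4699, 0.0809, 0.0837]
ee_rot: [[0.978, 0.21, 0.0], [0.21, -0.978, 0.001], [0.0, -0.001, -1.0]]
contact_force: [2.2, -0.6, -0.8]
opening: 0.0293
grip_force: 50.0
```

The vertical force vanished and the tool dropped to the commanded height, so the tip is over the index hole. I lower it and watch the force.

drive_tool(
  rows=[
    [[0,0,0.15],0],
    [[0,0,0.15],0],
    [[0,0,0],0],
  ],
)

```text
t: 14.5
tool_pos: [0.4696, 0.0805, 0.0805]
ee_rot: [[0.978, 0.209, -0.0], [0.209, -0.978, 0.0], [-0.0, -0.0, -1.0]]
contact_force: [1.8, 0.5, -3.1]
opening: 0.0292
grip_force: 49.9
```

drive_tool(
  rows=[
    [[0,0,0.2],0],
    [[0,0,0.2],0],
    [[0,0,0.2],0],
    [[0,0,0],0],
  ],
)

```text
t: 15.0
tool_pos: [0.4696, 0.0804, 0.0746]
ee_rot: [[0.978, 0.209, -0.0], [0.209, -0.978, -0.0], [-0.0, 0.0, -1.0]]
contact_force: [0.2, -0.4, -1.7]
opening: 0.0295
grip_force: 50.0
```

drive_tool(
  rows=[
    [[0,0,0.2],0],
    [[0,0,0.2],0],
    [[0,0,0.2],0],
    [[0,0,0.2],0],
    [[0,0,0.2],0],
    [[0,0,0.2],0],
    [[0,0,0],0],
    [[0,0,0],0],
  ],
)

```text
t: 16.0
tool_pos: [0.4698, 0.0804, 0.0628]
ee_rot: [[0.978, 0.209, -0.0], [0.209, -0.978, 0.0], [-0.0, -0.0, -1.0]]
contact_force: [0.4, 0.0, -1.2]
opening: 0.029
grip_force: 50.0
```

drive_tool(
  rows=[
    [[0,0,0.1],0],
    [[0,0,0.1],0],
    [[0,0,0],0],
  ],
)

```text
t: 16.38
tool_pos: [0.4698, 0.0804, 0.0608]
ee_rot: [[0.978, 0.209, -0.0], [0.209, -0.978, -0.0], [-0.0, 0.0, -1.0]]
contact_force: [0.2, -0.8, -1.6]
opening: 0.0295
grip_force: 50.0
```

drive_tool(
  rows=[
    [[0,0,0.1],0],
    [[0,0,0.1],0],
    [[0,0,0.1],0],
    [[0,0,0],0],
  ],
)

```text
t: 16.88
tool_pos: [0.47, 0.0805, 0.0606]
ee_rot: [[0.978, 0.209, 0.001], [0.209, -0.978, 0.0], [0.001, 0.0, -1.0]]
contact_force: [-10.2, -1.9, 31.3]
opening: 0.0293
grip_force: 54.5
```

The pin is seated: the tool stopped at z 0.0606, as expected. I ease off, release and rise.

drive_tool(
  rows=[
    [[0,0,-0.2],0],
    [[0,0,0],0],
  ],
)

```text
t: 17.12
tool_pos: [0.4702, 0.0805, 0.0607]
ee_rot: [[0.978, 0.209, 0.001], [0.209, -0.978, 0.0], [0.001, 0.0, -1.0]]
contact_force: [-3.7, -0.6, 11.4]
opening: 0.0294
grip_force: 51.7
```

drive_tool(
  rows=[
    [[0,0,0],0],
    [[0,0,0],0],
    [[0,0,0],0],
    [[0,0,0],0],
    [[0,0,0],0],
  ],
  claw=6,
)

```text
t: 17.75
tool_pos: [0.4698, 0.0804, 0.0597]
ee_rot: [[0.978, 0.209, -0.0], [0.209, -0.978, -0.0], [-0.0, 0.0, -1.0]]
contact_force: [-0.2, -0.2, 0.4]
opening: 0.0601
grip_force: 0.0
```

drive_tool(
  rows=[
    [[0,0,-1],0],
    [[0,0,-2],0],
    [[0,0,-3],0],
    [[0,0,-4],0],
    [[-2,0,-3],0],
    [[-2,0,0],0],
    [[0,0,0],0],
    [[0,0,0],0],
  ],
)

```text
t: 18.75
tool_pos: [0.4312, 0.0722, 0.19]
ee_rot: [[0.978, 0.209, 0.001], [0.209, -0.978, 0.0], [0.001, 0.0, -1.0]]
contact_force: [0.1, -0.6, 0.1]
opening: 0.0602
grip_force: 0.0
```

```bash
python3 - <<'E'
from h import *
s=r.get_state();c=save('w4','wrist');T=wristT(c,s)
print(s['t'],s['tool_pos'],s['contact_force'],s['opening'])
hsv=cv2.cvtColor(c['color'],cv2.COLOR_RGB2HSV);P=pts(c,T)
m=cv2.inRange(hsv,(20,130,100),(35,255,255))>0;q=P[m];q=q[(abs(q[:,2]-.094)<.02)];print(len(q),np.percentile(q[:,2],[50,90]),cv2.minAreaRect((q[q[:,2]>.088][:,:2]*1000).astype('f')))
E
```

```text
18.75 [0.43124685 0.07218701 0.19003008] [ 0.14483813 -0.63402121  0.09496103] 0.060208065053355374
2511 [0.09436441 0.10261079] ((510.7205505371094, 87.71636962890625), (107.8153076171875, 208.9241485595703), 11.52471923828125)
```

View pics/w4.png

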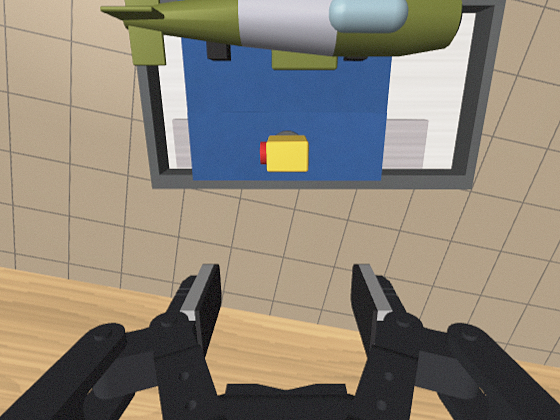

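The pin stands upright in the carriage at (287,154), its grip top at 94 mm as expected when home, and the red button stands out at (264,152). The gripper is clear, so I hand in.

```bash
python3 -c "
from workcell import r
print(r.sign_off())"
```

```text
the job is handed in; nothing more can be done
None
```

The pin is fully home through the carriage and index bar, its button is back out, the gripper is clear, and the job was handed in at about 19 s; sign-off gave no verdict.

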